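# Fasten the packed lunchbox in the pull-out tray

## Task

Close up the packed lunchbox where it lies in the pull-out tray, using fingertips only: press the raised lid down shut at the middle of its front edge, then press the left clip down flat against the front of the box, then the right clip, and last, once the trapped air has had its way out, press the round vent plug fully down into the lid. Press each lightly and leave the hand clear; do not pick up or drag the lunchbox, and leave the tray and everything else as they are. Left, right and front are as the robot sees the box.

Things in the scene. Friction and masses are not known exactly. Their poses are not given: they have to be found in the camera images.
- lunchbox: Slate-grey plastic lunchbox, loose on the tray floor, about 0.6 to 0.95 kg packed. Shell 130 (x) x 190 (y) x 58 mm high; origin at the centre of its underside, z up, +x to its back (lid hinge side), -x to its front with the two clips (turned within 0.35 rad of facing the robot), +y to its left. With the lid shut the lid's top is 68 mm above the origin. The lid's hinge line lies at x = +66, z = +60 mm.
- lid (a joint): Angle of the lid, rad: 0 fully shut, grows as its front edge rises; starts 0.25 to 0.6. Lid plate 134 x 194 x 10 mm. A stiff hinge: it stays where it is left; about 1 N on the front edge closes it.
- lid_spot (a point): Point on the lid's top face at the middle of its front edge, between the clips, 14 mm in from the edge; moves with the lid (frame axes are the lid's, z out of its top). With the lid shut it is at x = -54, y = 0, z = +68 mm in the lunchbox frame.
- clip_left (a joint): Angle of the left clip against the lid, rad: 0 is closed, hanging flat down the front of the box; about 1.57 sticks straight out to the front; starts 1.5 to 1.9. Clip: flap 38 wide, 26 long, 4 mm thick with a 2.5 mm thumb lip at its free end, hinged on the lid's front edge. A stiff hinge: stays where it is left, 1 to 3 N near its free end turns it. It can be swept shut by a fingertip coming down just in front of the box.
- clip_left_pin (a point): Centre of the left clip's hinge pin on the lid's front edge (pin along the lunchbox y); with the lid shut at x = -71, y = +55, z = +61 mm in the lunchbox frame. The closed clip reaches from here 26 mm down and its outer face lies 3 mm (at the lip 6.5 mm) in front of the pin.
- clip_left_tip (a point): Middle of the left clip's free end, 26 mm from the pin; moves with the clip.
- clip_right (a joint): As clip_left, for the right clip.
- clip_right_pin (a point): As clip_left_pin, for the right clip: with the lid shut at x = -71, y = -55, z = +61 mm in the lunchbox frame.
- clip_right_tip (a point): As clip_left_tip, for the right clip.
- vent (a joint): How far the vent plug is pressed in, m: 0 standing 7 mm proud of the lid, 0.006 fully down (1 mm proud). About 2 N moves it; it stays where it is left.
- vent_top (a point): Centre of the top face of the white silicone vent plug, a round button 22 mm across near the left rear of the lid; moves with lid and plug. With the lid shut and the plug up it is at x = +16, y = +45, z = +75 mm in the lunchbox frame.
- tray (a joint): Slide of the grey plastic tray, m: 0 pulled out as it stands, grows as it is pushed in, away from the robot; about 10 N moves it. The tray is 420 (x) x 600 (y) mm with a floor 11 mm and a rim 54 mm above the bench.
- bottle: Turquoise aluminium drink bottle, 68 mm across, 200 mm tall, standing in the tray; origin at the centre of its underside.
- snack_cup: White silicone snack cup, 76 mm across, 50 mm tall, in the tray; origin at the centre of its underside.
- apple: Green apple, 74 mm across, 64 mm tall, in the tray; origin at its underside.
- sauce_jar: Small glass jar with a steel cap, 56 mm across, 55 mm tall, in the tray; origin at the centre of its underside.
- ice_pack: Pale hard-shell ice pack, 45 x 150 x 22 mm, behind the lunchbox in the tray; origin at the centre of its underside.
- fork: Steel fork lying across the tray in front of the lunchbox, 190 mm long, 22 mm wide, 4 mm thick; origin near mid-length at its underside, +x to the tines.
- mug: White mug with a handle, 80 mm across, 92 mm tall, on the bench left of the tray; origin at the centre of its underside.
Not all that is in view belongs to the job. What is shaped like the lunchbox but green or orange is not meant.

How it is judged:
By the outcome, as a careful person would: the job done as asked, in the order asked, and still so for the second after the job is handed in, with the robot touching nothing.
It also fails if it takes over 51 s, if anything falls off the work surface, if the arm or the gripper's body presses on something with over 40 N, if the wrist force passes 120 N, or if a joint passes its speed limit or range.

## Robot

A 6-joint arm with a two-finger parallel gripper is mounted at the origin on the work surface. World frame = base frame: x ahead of the robot, y to its left, z up, the work surface at z = 0. Lengths are in m, angles in rad, forces in N, time in s.
With the tool pointing down it reaches from about 0.35 to 0.775 m from the base axis. Payload 7.3 kg.
Tool frame: the origin (TCP) lies on the centre line of the jaws, within the pads' length; the fingertips stand 8 mm ahead of it and the grasp point (between the pads) lies 11 mm behind it; z points along the fingers, y is the line along which they close (so a half turn about z gives the same grasp; the last joint's range is limited). The gripper opens to 92 mm and grips with 3 to 60 N. Pads are 19 mm wide; open, the fingers measure 130 mm over their backs; the gripper's body (75 mm by 190 mm) begins 47 mm behind the grasp point.
Start: joints at [-1.476, 0.342, 1.524, -0, 1.275, -0.146], TCP at [0.125, -0.51, 0.205] pointing down, gripper open.
Joint ranges: [-2.53, 2.53], [-0.77, 2.02], [0.04, 2.7], [-1, 4.14], [0.28, 2.66], [-3.11, 3.11]. Speed limits (rad/s): [2.57, 2.57, 3.14, 3.14, 3.14, 3.14].

## Interface

Orientations are given as [roll, pitch, yaw] about the fixed x, y, z axes, in that order (R = Rz(yaw) Ry(pitch) Rx(roll)).
In Python, from rig import reach, movel, move_j, grip, dwell, ik, read_state, capture, calibration, MotionError, job_done, recognise, pinpoint gives the robot as it stands. Calls block until the motion is done:
- reach(position, orientation): joint-space move of the TCP to a pose.
- movel(position, rotation=None, feed=0.15): straight line of the TCP; rotation=None keeps the orientation; feed is the mean speed in m/s.
- move_j(angles): joint-space move.
- grip(opening, effort=None): finger opening in m; effort is the grip in N (None keeps the last); returns when the fingers have stopped.
- dwell(seconds).
- ik(position, orientation): joint angles nearest the present ones, or None.
- read_state(): the state.
- capture(name): name is "scene" or "top"; returns the picture (384x512x3 uint8, blue, green, red); there is no depth.
- calibration(name): a dict with "fx", "fy", "cx", "cy" (pixels), "pose" (4x4, takes a point from camera to world coordinates). Camera axes: x right, y up, looking along -z (the intrinsics and any distortion apply to the point x, -y, -z); pixel columns grow to the right and rows downward; lengths in m; the calibration is good to about 2 mm. A picture is of the moment at which its call begins. calibration takes no time and is no camera call.
A pose or a line that the arm cannot do raises MotionError and nothing moves.
- job_done(): hands the job in; it is judged then, once.
Trained networks look in the newest picture that a camera, given by its name, has taken for a name from the list of things; names that differ only in an ending like _2 or _b are one class to them, and where a whole thing is asked for, a point or a joint stands for the part that bears it (a point fixed in the world has none). Each returns a list of dicts, best first, with "confidence" (0 to 1); they miss things now and then, are a little off and sometimes report something else, mostly with a low value. They report only what shows in the picture. A call takes as long as a camera call. They do not tell look-alikes from the thing itself.
- recognise(camera, label): "at" ([x, y, z] in m, in the coordinates of the camera as it stood for that picture, good to about 4 mm: the middle of the surface that is visible of it).
- pinpoint(camera, label): "at" ([x, y, z] in m, in the coordinates of the camera as it stood for that picture, good to about 4 mm: a listed point, or the origin of a listed thing).
The state is a dict: "t": time; "joints": joint angles; "joint_velocities": joint speeds; "effort": joint torques, N m; "ee_pos": TCP position; "ee_rot": TCP orientation; "contact_force": force on the tool from outside, world axes, zero at the start; "wrist_torque": the same for the moment, N m; "opening": finger opening in m; "finger_force": force on a finger pad.
Only numpy, scipy, OpenCV 4.12 (cv2) and the standard library are available. Lean on these libraries where they do the work, as an engineer would, in place of code of your own. Each camera call takes 0.05 s, during which the arm holds its last target. There are 200 camera calls.

## Working session

There is one attempt and no reset: what is moved stays moved. The work goes in short steps, each a Python script; the robot and the scene stay as the last script left them, time stands still between calls to the robot, and variables do not carry over. Pictures are saved under pics/ and viewed, at most 10 in all, crops included, and the job is handed in when it is done.

```bash
mkdir -p pics; ls
cat > h.py <<'E'
import numpy as np, cv2
from rig import *
def w(cam,p):
    return (np.array(calibration(cam)["pose"])@np.r_[p,1])[:3]
def find(cam,l,f=pinpoint,n=4):
    return [(round(d["confidence"],2),w(cam,d["at"]).round(4)) for d in f(cam,l)[:n]]
def px(cam,P):
    c=calibration(cam);p=np.linalg.inv(np.array(c["pose"]))@np.r_[P,1]
    return (c["cx"]+c["fx"]*p[0]/-p[2], c["cy"]+c["fy"]*-p[1]/-p[2])
E
python3 - <<'E'
from h import *
a=capture("scene");b=capture("top")
cv2.imwrite("pics/s0.png",a);cv2.imwrite("pics/t0.png",b)
print({k:v for k,v in calibration("top").items()})
for c in("scene","top"):
    for l in("lunchbox","lid_spot","clip_left_pin","clip_right_pin","clip_left_tip","clip_right_tip","vent_top"):
        for r in find(c,l): print(c,l,r[0],r[1],np.round(px(c,r[1])))
print(read_state()["t"])
E
```

```text
pics
{'fx': 453.89640839679805, 'fy': 453.89640839679805, 'cx': 254.06026484109032, 'cy': 193.06707415627812, 'pose': array([[-0.01101172,  0.98807715, -0.15356526,  0.21214189],
       [-0.99986282, -0.00897995,  0.01391803,  0.02505729],
       [ 0.01237308,  0.15369745,  0.98804049,  1.6074753 ],
       [ 0.        ,  0.        ,  0.        ,  1.        ]])}
scene lunchbox 0.94 [ 0.1847  0.3037 -0.0006] [342. 144.]
scene lunchbox 0.67 [ 0.5155 -0.4686 -0.0007] [ 89. 223.]
scene lunchbox 0.57 [0.5769 0.0415 0.0161] [259. 244.]
scene lid_spot 0.81 [0.5328 0.0365 0.1249] [257. 211.]
scene lid_spot 0.77 [0.2187 0.2614 0.0655] [332. 138.]
scene lid_spot 0.59 [ 0.5377 -0.4204  0.0684] [ 95. 218.]
scene clip_left_pin 0.91 [0.5105 0.0892 0.1218] [277. 205.]
scene clip_left_pin 0.8 [ 0.5962 -0.4296  0.0605] [ 88. 238.]
scene clip_left_pin 0.69 [0.1786 0.2198 0.0623] [318. 129.]
scene clip_left_pin 0.35 [0.5311 0.0384 0.1263] [258. 210.]
scene clip_right_pin 0.73 [ 0.5229 -0.0162  0.1236] [238. 207.]
scene clip_right_pin 0.71 [ 0.4939 -0.3795  0.0539] [115. 208.]
scene clip_right_pin 0.63 [
[... 1361 characters left out ...]
173.]
top clip_right_pin 0.57 [0.2693 0.2852 0.0639] [171. 247.]
top clip_left_tip 0.63 [0.181  0.2183 0.0339] [192. 274.]
top clip_left_tip 0.6 [ 0.5991 -0.4303  0.0385] [375. 152.]
top clip_left_tip 0.53 [0.4879 0.0834 0.133 ] [230. 179.]
top clip_right_tip 0.72 [0.599  0.085  0.1039] [230. 149.]
top clip_right_tip 0.61 [ 0.5007 -0.0236  0.14  ] [262. 175.]
top clip_right_tip 0.57 [ 0.5033 -0.3814  0.0361] [363. 179.]
top clip_right_tip 0.56 [0.271  0.2879 0.0341] [172. 247.]
top vent_top 0.56 [0.1336 0.2883 0.0787] [169. 289.]
top vent_top 0.48 [0.5952 0.0829 0.1009] [230. 150.]
top vent_top 0.43 [0.6489 0.3    0.0125] [171. 142.]
top vent_top 0.4 [ 0.551  -0.5108  0.0719] [402. 163.]
0.8
```

Run:
```python
import cv2,numpy as np
a=cv2.imread("pics/s0.png");b=cv2.imread("pics/t0.png")
cv2.imwrite("pics/both.png",np.vstack([cv2.resize(a[60:330],(512,270)),b[60:330]]))
cv2.imwrite("pics/crop.png",np.hstack([cv2.resize(a[165:290,190:330],None,fx=2.8,fy=2.8,interpolation=2)[:350],cv2.resize(b[110:220,190:310],None,fx=3.2,fy=3.2,interpolation=2)[:350]]))
```

```text
(no output)
```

View pics/both.png

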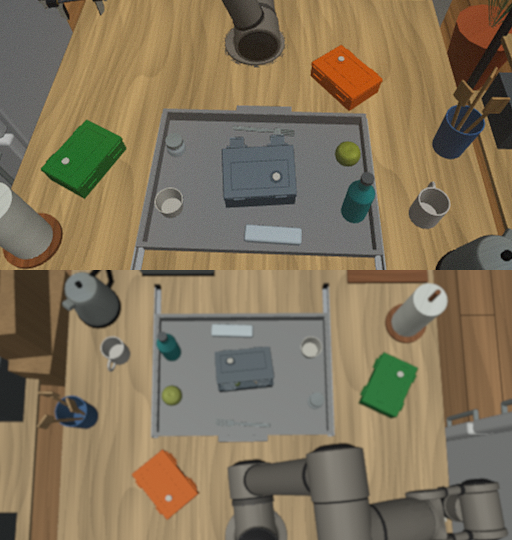

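View pics/crop.png

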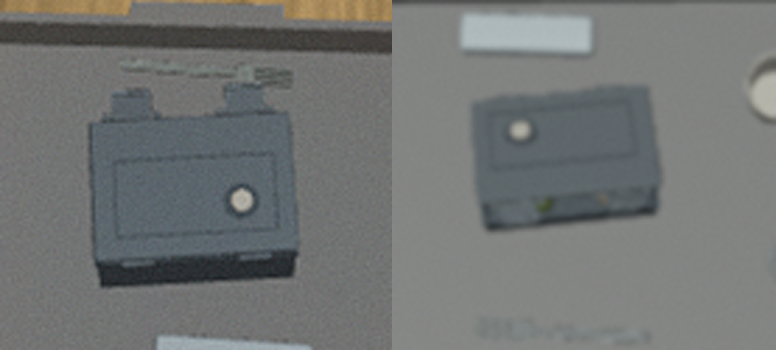

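Look-alikes: green box at scene (85,218), orange at scene (345,137), slate-grey at scene (258,235). I choose the grey one. The crop confirms it's slate, with the lid raised, both clips sticking out to the front and the white vent at its left rear. Next I fit its pose and start.

```bash
cat >> h.py <<'E'
from scipy.optimize import least_squares
B={"lunchbox":(0,0,0),"lid_spot":(-.054,0,.068),"clip_left_pin":(-.071,.055,.061),"clip_right_pin":(-.071,-.055,.061),"vent_top":(.016,.045,.075)}
def model(q,l):
    x,y,yaw,a=q;p=np.array(B[l])
    if l!="lunchbox":
        u,v=p[0]-.066,p[2]-.06
        p=np.array([.066+u*np.cos(a)+v*np.sin(a),p[1],.06-u*np.sin(a)+v*np.cos(a)])
    c,s=np.cos(yaw),np.sin(yaw)
    return np.array([x+c*p[0]-s*p[1],y+s*p[0]+c*p[1],.011+p[2]])
def fit(q0=(.575,.039,.1,.4)):
    obs=[]
    for c in("scene","top"):
        capture(c)
        for l in B:
            r=[P for k,P in find(c,l,n=6) if np.linalg.norm(P-model(q0,l))<.025]
            if r: obs.append((l,r[0]))
    s=least_squares(lambda q:np.ravel([(P-model(q,l))/.004 for l,P in obs]),q0,loss="soft_l1")
    return s.x,[(l,((P-model(s.x,l))*1e3).round(1)) for l,P in obs]
def box(q,p):
    c,s=np.cos(q[2]),np.sin(q[2]);return np.array([q[0]+c*p[0]-s*p[1],q[1]+s*p[0]+c*p[1],.011+p[2]])
def F(): return np.array(read_state()["contact_force"])
def tcp(P): return np.array(P)+[0,0,.008]
def press(P0,P1,lim,step=.002,feed=.05,axis=2,sign=1):
    """tip from P0 to P1 in steps; stop once the reaction along the world axis passes lim"""
    P0,P1=np.array(P0),np.array(P1);n=max(1,int(np.ceil(np.linalg.norm(P1-P0)/step)))
    log=[]
    for i in range(1,n+1):
        movel(list(tcp(P0+(P1-P0)*i/n)),feed=feed);f=F();log.append(f[axis])
        if sign*f[axis]>lim: break
    print("press",i,n,"F",f.round(1),"tip",(np.array(read_state()["ee_pos"])-[0,0,.008]).round(4),np.round(log,1),"t",round(read_state()["t"],2))
E
python3 - <<'E'
from h import *
q,res=fit();print(q.round(4));[print(*r) for r in res]
np.save("q.npy",q);s=read_state();print(s["ee_rot"],F().round(2))
P=box(q,(-.042,0,.068));P[2]=.20
for yaw in(q[2],q[2]+np.pi,q[2]-np.pi):print(yaw,ik(list(P),[np.pi,0,yaw]))
print(s["t"])
for l in("bottle","fork","apple"):print(l,find("scene",l,n=1),find("top",l,n=1))
E
```

```text
[0.5753 0.0399 0.0797 0.3987]
lunchbox [1.7 3.3 3.2]
lid_spot [-2.1  0.9  0.9]
clip_left_pin [-0.7  2.7 -3.4]
clip_right_pin [ 4.9  3.5 -0.7]
vent_top [ 0.5 -1.2 -2. ]
lunchbox [-0.4 -3.5 -3.5]
lid_spot [-5.5  0.2  0.5]
clip_left_pin [-1.3  0.9  4.4]
clip_right_pin [ 2.  -4.1  1.1]
vent_top [ 0.5 -3.8 -3.3]
[3.14148883e+00 6.75307729e-06 2.40766912e-01] [-0.36  0.05 -0.63]
0.0796943615930041 [-7.49445639e-02  3.63913292e-01  1.50592569e+00 -4.44089210e-16
  1.27175367e+00  1.41615740e+00]
3.221287015182797 [-0.07494456  0.36391329  1.50592569  0.          1.27175367 -1.72543525]
-3.061898291996789 [-0.07494456  0.36391329  1.50592569  0.          1.27175367 -1.72543525]
1.4
bottle [(0.93, array([0.6519, 0.3   , 0.0103]))] [(0.95, array([0.6477, 0.3029, 0.0153]))]
fork [(0.83, array([0.3903, 0.0474, 0.0063]))] [(0.71, array([0.7244, 0.0807, 0.0088]))]
apple [(0.69, array([0.4863, 0.2886, 0.0103]))] [(0.92, array([0.488 , 0.2878, 0.0158]))]
```

Run:
```python
from h import *
q=np.load("q.npy");R=[np.pi,0,q[2]]
S=model(q,"lid_spot");E=box(q,(-.054,0,.066))
grip(0.0,10);print("t",read_state()["t"],read_state()["opening"])
A=S+[0,0,.04];reach(list(tcp(A)),R);print("t",read_state()["t"],F().round(2))
A2=S+[0,0,.008];movel(list(tcp(A2)),feed=.15)
M=box(q,(-.052,0,.074))
press(A2,M,8,step=.01,feed=.1)
press(M,E,5,step=.0015,feed=.05)
U=np.array(read_state()["ee_pos"]);movel(list(U+[0,0,.04]),feed=.2);print(F().round(2),read_state()["t"])
```

```text
t 3.1333 0.0004155752415956837
t 5.5583 [ 0.19 -0.97 -0.24]
press 5 5 F [-0.9 -0.8  0. ] tip [0.5233 0.0358 0.085 ] [-0.   0.5 -0.  -0.1  0. ] t 7.17
press 6 6 F [0.4 0.2 1.1] tip [0.5214 0.0356 0.0769] [ 0.1  0.  -0.4 -1.1  0.3  1.1] t 8.68
[ 0.53  1.04 -0.12] 9.025
```

Run:
```python
from h import *
q=np.load("q.npy")
E=box(q,(-.054,0,.067));movel(list(tcp(E)),feed=.15)
press(E,E-[0,0,.008],5,step=.001)
movel(list(tcp(E+[0,0,.07])),feed=.2)
q1,res=fit((*q[:3],0.));print(q1.round(4),[(l,list(d)) for l,d in res],read_state()["t"])
np.save("q1.npy",q1)
for c in("scene","top"):
    for l in("clip_left_tip","clip_right_tip"):
        print(c,l,[r for r in find(c,l) if np.linalg.norm(r[1]-box(q,(-.09,0,.06)))<.09])
a=cv2.imread;s=capture("scene");cv2.imwrite("pics/c1.png",cv2.resize(s[165:290,170:330],None,fx=4,fy=4,interpolation=2))
```

```text
press 8 8 F [-0.3  0.4 -0.1] tip [0.5215 0.0356 0.0699] [-1.5 -0.1  0.1  0.6 -0.  -0.1 -0.7 -0.1] t 11.43
[0.5757 0.0398 0.0865 0.1554] [('lunchbox', [np.float64(2.1), np.float64(4.2), np.float64(4.9)]), ('lid_spot', [np.float64(-1.8), np.float64(0.6), np.float64(2.4)]), ('clip_left_pin', [np.float64(-0.2), np.float64(3.9), np.float64(-4.2)]), ('clip_right_pin', [np.float64(2.4), np.float64(1.5), np.float64(0.2)]), ('vent_top', [np.float64(0.5), np.float64(-3.0), np.float64(-1.7)]), ('lunchbox', [np.float64(-1.8), np.float64(-6.0), np.float64(1.7)]), ('lid_spot', [np.float64(-5.8), np.float64(2.1), np.float64(1.4)]), ('clip_left_pin', [np.float64(0.3), np.float64(-2.7), np.float64(2.4)]), ('clip_right_pin', [np.float64(2.2), np.float64(-1.8), np.float64(-1.8)])] 12.575
scene clip_left_tip [(0.53, array([0.4746, 0.0868, 0.0973]))]
scene clip_right_tip [(0.49, array([ 0.4855, -0.0212,  0.1069]))]
top clip_left_tip []
top clip_right_tip []
```

View pics/c1.png

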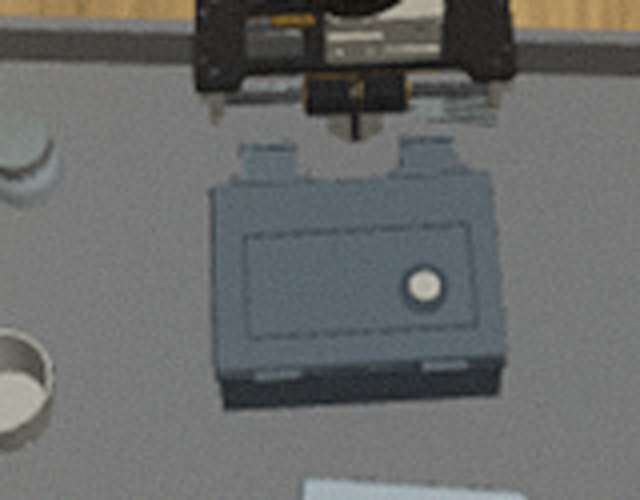

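Run:
```python
from h import *
q=np.load("q1.npy");out=[]
for c,(r0,c0) in(("scene",(165,190)),("top",(105,180))):
    s=capture(c);k=4 if c=="scene" else 4
    im=cv2.resize(s[r0:r0+130,c0:c0+98 if 0 else c0+100],None,fx=4,fy=4,interpolation=cv2.INTER_CUBIC)
    def dot(P,col):
        u,v=px(c,P);cv2.circle(im,(int((u-c0+.5)*4),int((v-r0+.5)*4)),2,col,-1)
    e=np.array(read_state()["ee_pos"])-[0,0,.008]
    dot(e,(0,0,255));print(c,px(c,e),e)
    for l in B: dot(model(q,l),(0,255,255))
    for x in(-.065,.065):
        for y in(-.095,.095):
            dot(box(q,(x,y,0)),(0,255,0));dot(box(q,(x,y,.058)),(255,255,0))
    out.append(im)
cv2.imwrite("pics/ov.png",np.hstack(out));print(calibration("scene")["pose"])
print(read_state()["t"])
```

```text
scene (np.float64(257.22205751954266), np.float64(202.39454391988397)) [0.52150777 0.03559941 0.14804223]
top (np.float64(244.30446079569202), np.float64(168.2911625930041)) [0.52152901 0.03560517 0.14805782]
[[-0.04028664 -0.83367003  0.55079148  1.13151645]
 [ 0.99913119 -0.02772463  0.03111602  0.06999629]
 [-0.01067     0.55156651  0.83406267  1.10237188]
 [ 0.          0.          0.          1.        ]]
12.925
```

View pics/ov.png

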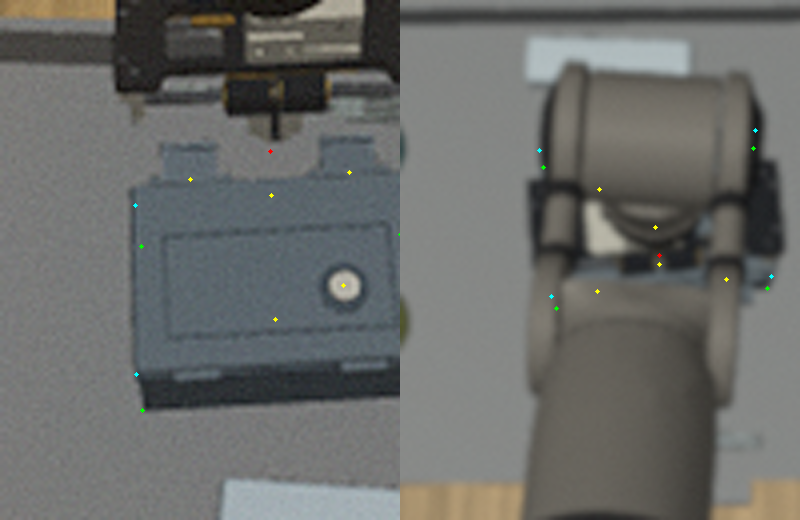

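Run:
```python
from h import *
q=np.load("q1.npy");out=[]
def snap():
    s=capture("scene")[170:250,215:305];s=cv2.resize(s,None,fx=4.4,fy=4.4,interpolation=cv2.INTER_CUBIC)
    e=np.array(read_state()["ee_pos"])-[0,0,.008];u,v=px("scene",e);cv2.circle(s,(int((u-215+.5)*4.4),int((v-170+.5)*4.4)),2,(0,0,255),-1)
    out.append(cv2.convertScaleAbs(s,alpha=1.8,beta=-60))
P=box(q,(-.046,0,.0));P[2]=.112
movel(list(tcp(P)),feed=.15);snap()
P2=P.copy();P2[2]=.079;press(P,P2,4,step=.004,feed=.06);snap()
cv2.imwrite("pics/en.png",np.hstack(out));print(find("scene","lid_spot"),read_state()["t"])
```

```text
press 9 9 F [-0.6 -0.3  0.3] tip [0.5296 0.0359 0.0787] [-0.3 -0.1 -0.8  0.1 -1.2 -0.2 -0.3 -0.1  0.3] t 15.62
[(0.96, array([0.5239, 0.0338, 0.0977])), (0.84, array([ 0.5404, -0.4208,  0.0693])), (0.57, array([0.2195, 0.2631, 0.0686]))] 15.725
```

View pics/en.png

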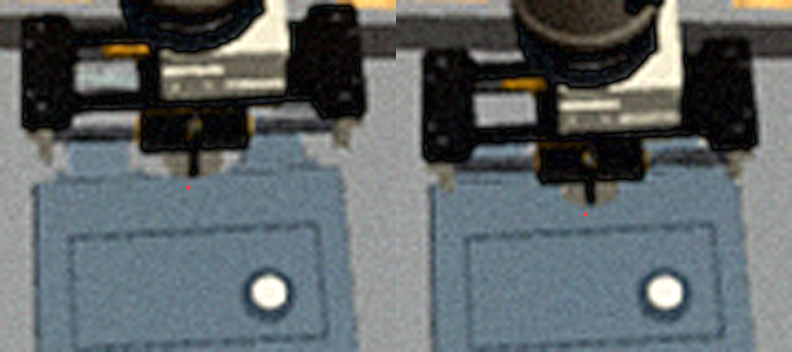

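Run:
```python
from h import *
q=np.load("q1.npy");out=[]
def snap():
    s=capture("scene")[170:250,215:305];s=cv2.resize(s,None,fx=4.4,fy=4.4,interpolation=cv2.INTER_CUBIC)
    e=np.array(read_state()["ee_pos"])-[0,0,.008];u,v=px("scene",e);cv2.circle(s,(int((u-215+.5)*4.4),int((v-170+.5)*4.4)),2,(0,0,255),-1)
    out.append(cv2.convertScaleAbs(s,alpha=1.8,beta=-60))
P=np.array(read_state()["ee_pos"])-[0,0,.008]
P1=P.copy();P1[2]=.069;press(P,P1,4,step=.01,feed=.06)
P2=box(q,(-.05,0,0));P2[2]=.055
press(P1,P2,4,step=.001,feed=.05);snap()
print(find("scene","lid_spot",n=1),read_state()["t"])
movel(list(tcp(P+[0,0,.05])),feed=.25);snap();print(find("scene","lid_spot",n=1),find("scene","clip_left_pin",n=1),find("scene","clip_right_pin",n=1),read_state()["t"])
cv2.imwrite("pics/en2.png",np.hstack(out))
```

```text
press 1 1 F [ 0.2 -0.1  0.4] tip [0.5294 0.0359 0.0684] [0.4] t 16.04
press 15 15 F [-0.3 -0.4 -0.8] tip [0.5258 0.0355 0.0549] [-0.5 -0.2  1.  -0.2 -0.3  0.1  0.2 -0.2 -1.2  0.1  0.3  0.7  0.2  0.7
 -0.8] t 19.79
[(0.67, array([ 0.5417, -0.4236,  0.0648]))] 19.8917
[(0.85, array([0.2205, 0.2647, 0.0648]))] [(0.9, array([ 0.5985, -0.4264,  0.0571]))] [(0.83, array([ 0.5115, -0.0189,  0.0797]))] 20.5417
```

View pics/en2.png

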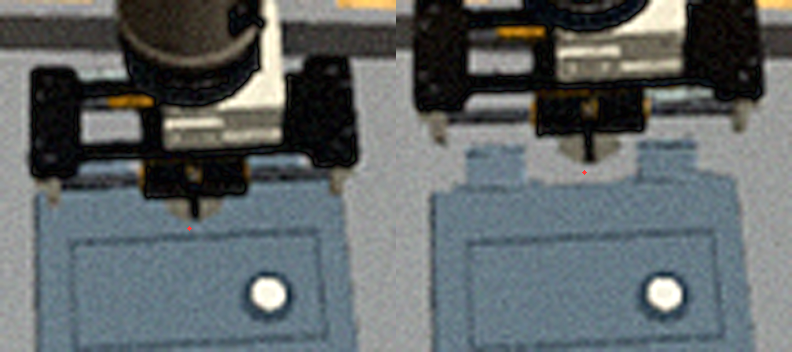

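The fingertips actually end about 20 mm higher than nominal. The finger image sits about 3 px above the projected tip, and the lid is following it down with almost no force. I'll press on to the hard stop, which also calibrates the tip.

Run:
```python
from h import *
q=np.load("q1.npy")
P=box(q,(-.052,0,0));P[2]=.056;P2=P.copy();P2[2]=.036
movel(list(tcp(P)),feed=.2)
press(P,P2,4,step=.0015,feed=.06)
movel(list(tcp(P+[0,0,.05])),feed=.3);c=capture("scene")
for l in("clip_left_pin","clip_right_pin","clip_left_tip","clip_right_tip","vent_top","lid_spot"):print(l,[r for r in find("scene",l) if abs(r[1][1]-.04)<.1 and r[1][0]>.4])
print(read_state()["t"],read_state()["opening"])
```

```text
press 5 14 F [-2.4 -0.2  6.2] tip [0.524  0.0354 0.0495] [ 0.4  0.  -0.4 -0.2  6.2] t 22.31
clip_left_pin [(0.85, array([0.4989, 0.0901, 0.0709]))]
clip_right_pin [(0.72, array([ 0.5129, -0.0188,  0.0698])), (0.69, array([0.5887, 0.0854, 0.0854]))]
clip_left_tip [(0.45, array([0.4724, 0.0871, 0.0724]))]
clip_right_tip []
vent_top [(0.53, array([0.5904, 0.0861, 0.0841]))]
lid_spot [(0.85, array([0.5197, 0.0339, 0.0809]))]
23.0 0.00033901119401202125
```

```bash
cat >> h.py <<'E'
OFF=np.array([0,0,.0295])
def clip(q,y,zlow=.050):
    c=lambda x,z:np.r_[box(q,(x,y,0))[:2],z]-OFF
    movel(list(tcp(c(-.0905,.115))),feed=.25)
    press(c(-.0905,.092),c(-.0905,zlow),12,step=.011,feed=.1)
    press(c(-.0905,zlow),c(-.079,zlow),2.5,step=.001,feed=.05,axis=0,sign=-1)
    movel(list(np.array(read_state()["ee_pos"])-[.004,0,0]),feed=.1)
    movel(list(np.array(read_state()["ee_pos"])+[0,0,.07]),feed=.3)
E
python3 - <<'E'
from h import *
q=np.load("q1.npy");clip(q,.055);s=capture("scene")
cv2.imwrite("pics/c2.png",cv2.resize(s[165:265,190:310],None,fx=5,fy=5,interpolation=2))
for l in("clip_left_pin","clip_left_tip"):print(l,[r for r in find("scene",l) if abs(r[1][1]-.04)<.1 and r[1][0]>.4])
print(read_state()["t"])
E
```

```text
press 4 4 F [ 1.4 -0.7  2.1] tip [0.4819 0.0869 0.0211] [ 0.6 -0.4 -0.1  2.1] t 24.69
press 4 12 F [-2.6 -0.2  6.3] tip [0.4838 0.0871 0.0204] [ 1.3  0.2  0.1 -2.6] t 25.69
clip_left_pin [(0.69, array([0.499 , 0.0892, 0.0675]))]
clip_left_tip []
26.475
```

View pics/c2.png

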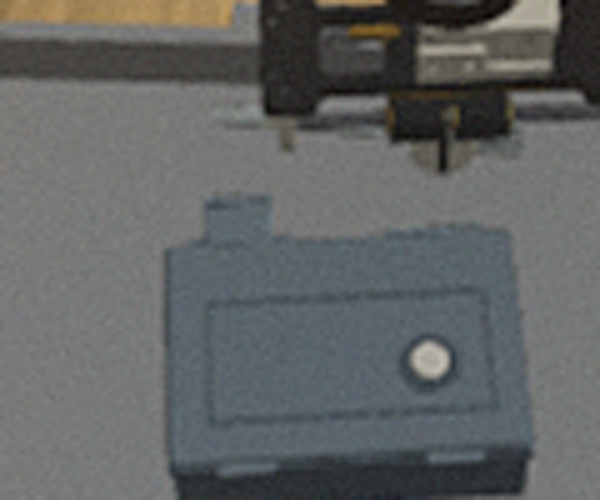

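Left clip is down (it stood at crop (475,210) before and is gone now); the right one still sticks out at (237,215). Now the right clip, then I'll move the arm aside to check from the top.

Run:
```python
from h import *
q=np.load("q1.npy");clip(q,-.055)
e=np.array(read_state()["ee_pos"])
movel([.50,-.25,e[2]],feed=.35)
s=capture("scene");t=capture("top")
cv2.imwrite("pics/c3.png",np.hstack([cv2.resize(s[185:265,200:300],None,fx=4,fy=4,interpolation=2),cv2.resize(t[130:190,205:280],None,fx=5.333,fy=5.333,interpolation=2)]))
for c in("scene","top"):
  for l in("clip_left_tip","clip_right_tip","lid_spot","vent_top","clip_left_pin","clip_right_pin"):print(c,l,[r for r in find(c,l) if abs(r[1][1]-.04)<.1 and r[1][0]>.4])
print(read_state()["t"],{k:box(q,v).round(4) for k,v in {"L":(-.074,.055,.035),"vent":(.016,.045,.075)}.items()})
```

```text
press 4 4 F [ 2.3 -0.9  3.8] tip [ 0.4918 -0.023   0.0212] [0.4 0.1 0.2 3.8] t 28.32
press 5 12 F [-2.8 -3.8  5.2] tip [ 0.4942 -0.0225  0.0204] [ 2.3  0.7  1.3 -0.2 -2.8] t 29.57
scene clip_left_tip [(0.34, array([0.5761, 0.0429, 0.0185]))]
scene clip_right_tip []
scene lid_spot [(0.83, array([0.5185, 0.0356, 0.0821]))]
scene vent_top [(0.61, array([0.5921, 0.0844, 0.0851]))]
scene clip_left_pin [(0.8, array([0.4983, 0.09  , 0.0703]))]
scene clip_right_pin [(0.91, array([ 0.5105, -0.0183,  0.0735]))]
top clip_left_tip [(0.64, array([0.4946, 0.0827, 0.046 ]))]
top clip_right_tip [(0.4, array([ 0.503 , -0.0236,  0.0452]))]
top lid_spot [(0.95, array([0.5203, 0.0342, 0.0805]))]
top vent_top [(0.48, array([0.5877, 0.0836, 0.0825]))]
top clip_left_pin [(0.91, array([0.5003, 0.0871, 0.0741]))]
top clip_right_pin [(0.77, array([ 0.5092, -0.0225,  0.0692]))]
31.7083 {'L': array([0.4972, 0.0882, 0.046 ]), 'vent': array([0.5877, 0.0861, 0.086 ])}
```

View pics/c3.png

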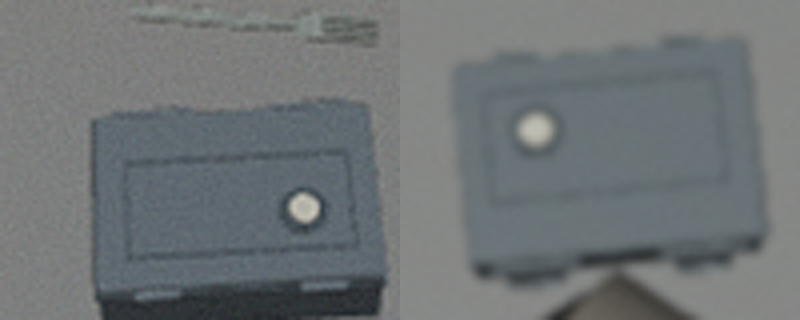

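Both clips look down, with tips at z≈0.046 as expected when closed. I'll follow up with one slightly firmer push on each, left then right, to be sure they're flat, and then do the vent.

Run:
```python
from h import *
q=np.load("q1.npy")
for y in(.055,-.055):
    c=lambda x,z:np.r_[box(q,(x,y,0))[:2],z]-OFF
    movel(list(tcp(c(-.091,.095))),feed=.35)
    movel(list(tcp(c(-.091,.051))),feed=.2)
    press(c(-.088,.051),c(-.083,.051),4.5,step=.001,feed=.06,axis=0,sign=-1)
    movel(list(tcp(c(-.091,.051))),feed=.15)
    movel(list(tcp(c(-.091,.095))),feed=.3)
print(read_state()["t"])
```

```text
press 3 6 F [-5.2 -0.6  2.4] tip [0.4848 0.0873 0.0214] [-0.4 -2.8 -5.2] t 33.94
press 4 6 F [-5.1 -1.5  2. ] tip [ 0.495  -0.0223  0.0212] [-0.5 -0.1 -1.9 -5.1] t 36.33
36.875
```

Run:
```python
from h import *
q=np.load("q1.npy")
V=np.r_[.5885,.0855,.12]-OFF
e=np.array(read_state()["ee_pos"]);movel([*e[:2],tcp(V)[2]],feed=.3);movel(list(tcp(V)),feed=.3)
a=V.copy();a[2]=.088-.0295;b=a.copy();b[2]=.0755-.0295
movel(list(tcp(a)),feed=.2)
press(a,b,6,step=.001,feed=.06)
movel(list(tcp(V)),feed=.3);movel([.45,-.1,tcp(V)[2]+.02],feed=.4)
s=capture("scene");t=capture("top")
for c in("scene","top"):
  for l in("vent_top","lid_spot","clip_left_tip","clip_right_tip"):print(c,l,[r for r in find(c,l) if abs(r[1][1]-.04)<.1 and r[1][0]>.4])
cv2.imwrite("pics/c4.png",np.hstack([cv2.resize(s[185:265,200:300],None,fx=4,fy=4,interpolation=2),cv2.resize(t[130:190,205:280],None,fx=5.333,fy=5.333,interpolation=2)]))
print(read_state()["t"],F())
```

```text
press 10 13 F [-3.4 -0.4 11.6] tip [0.5887 0.0855 0.0504] [ 0.3  0.2 -0.1 -1.2  0.1  0.5  0.1  0.7  5.6 11.6] t 40.57
scene vent_top []
scene lid_spot [(0.85, array([0.5216, 0.0335, 0.0787]))]
scene clip_left_tip []
scene clip_right_tip []
top vent_top []
top lid_spot [(0.58, array([0.5172, 0.0317, 0.0793])), (0.37, array([0.7252, 0.0796, 0.0121]))]
top clip_left_tip [(0.43, array([0.4994, 0.0835, 0.0449]))]
top clip_right_tip []
42.0917 [ 0.24674387  0.70226516 -0.54850036]
```

View pics/c4.png

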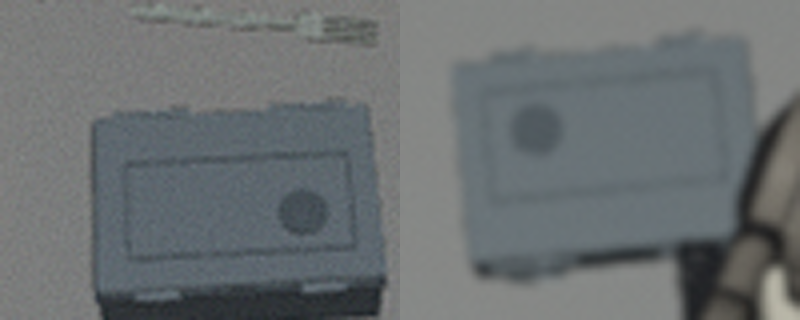

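Lid shut, both clips flat, and the plug pressed to a hard stop at lid level (11.6 N, tip about 1 mm above the lid). Its white top no longer shows above the dark collar at crop (303,212). The hand is clear.

```bash
python3 -c "
from rig import *
print(read_state()['t']);print(job_done())"
```

```text
42.0917
the job is handed in; nothing more can be done
None
```

I handed the job in at 42.1 s, with the lid pressed shut, then the left clip, the right clip and last the vent plug, each to a firm stop; the plug's white top no longer shows in the final pictures, so its full depth rests on the force stop alone.

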